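# Line up the reagent containers by size on the bottle tray

### The job

Put the tray's row in order: stand the two brown bottles, the dropper bottle and the little sample vial upright, one centred on each round mark, running in order of size from the largest at the end of the tray with the red knob to the smallest at the end with the blue knob. Do not tip any of them over, and leave the timer, the round tin and the marker pen where they lie.

Things in the scene. Friction and masses are not known exactly. Their poses are not given: they have to be found in the camera images.
- large_bottle: the largest container: brown bottle with a black screw cap, 150 mm tall, body 62 mm across up to the shoulder (about 88 mm high), cap 34 mm across from 128 to 150 mm height; about 0.4 kg. Loose, round, upright. Origin: centre of its underside, z up. Can be held by the body or by the cap, which does not come off.
- medium_bottle: the second largest: brown bottle with a white screw cap, 108 mm tall, body 45 mm across up to the shoulder (about 63 mm high), cap 24 mm across from 92 to 108 mm height; about 0.16 kg. Loose, round, upright. Origin: centre of its underside, z up. Can be held by the body or by the cap, which does not come off.
- dropper_bottle: the third: slim dark brown dropper bottle with a black rubber dropper top, 102 mm tall in all, body 33 mm across up to 56 mm height, black collar 24 mm across from 62 to 77 mm, narrow 13 mm rubber tip above that; about 0.07 kg. Loose, round, upright. Origin: centre of its underside, z up. Hold it by the body.
- sample_vial: the smallest: clear glass sample vial with a white paper band and a white cap, 61 mm tall, body 28 mm across up to 40 mm height, cap 24 mm across from 47 to 61 mm; about 0.03 kg. Loose, round, upright. Origin: centre of its underside, z up. Can be held by the body or by the cap, which does not come off.
- mark_a: round mark A of the row on the tray: white disc 68 mm across with a black ring and a black centre dot, printed flat on the tray (nothing to feel). Fixed. Origin: centre of the mark on the tray's top face, 6 mm above the bench; z up; its y axis runs along the row, from mark_a towards mark_d. The four marks stand in one straight line in the order a, b, c, d, 78 mm apart.
- mark_b: round mark B of the row on the tray: white disc 68 mm across with a black ring and a black centre dot, printed flat on the tray (nothing to feel). Fixed. Origin: centre of the mark on the tray's top face, 6 mm above the bench; z up; its y axis runs along the row, from mark_a towards mark_d. The four marks stand in one straight line in the order a, b, c, d, 78 mm apart.
- mark_c: round mark C of the row on the tray: white disc 68 mm across with a black ring and a black centre dot, printed flat on the tray (nothing to feel). Fixed. Origin: centre of the mark on the tray's top face, 6 mm above the bench; z up; its y axis runs along the row, from mark_a towards mark_d. The four marks stand in one straight line in the order a, b, c, d, 78 mm apart.
- mark_d: round mark D of the row on the tray: white disc 68 mm across with a black ring and a black centre dot, printed flat on the tray (nothing to feel). Fixed. Origin: centre of the mark on the tray's top face, 6 mm above the bench; z up; its y axis runs along the row, from mark_a towards mark_d. The four marks stand in one straight line in the order a, b, c, d, 78 mm apart.
- red_knob: small red knob, 22 mm across and 18 mm high, fixed on one end of the tray, 50 mm beyond the end mark, in line with the row; it marks the end where the largest container belongs. A blue knob like it stands at the other end. Which end has the red one changes from start to start. Origin: centre of its underside on the tray's top face, z up. The tray is a flat aluminium plate 370 x 92 mm, 6 mm thick, fixed on the bench, with a 2.5 mm high bead along each long side.
- timer: bystander: white bench timer with a display, 62 x 62 x 16 mm, loose, flat on the bench near the row. Origin: centre of its underside. To be left alone.
- septa_tin: bystander: flat round white tin with a green spot on the lid, 46 mm across, 19 mm high, loose, flat on the bench. Origin: centre of its underside. To be left alone.
- marker_pen: bystander: red and white marker pen, 135 mm long (along its y), 17 mm thick, loose, lying along the front edge of the tray. Origin: centre of its underside. To be left alone.
There are look-alikes about, which are no part of the job. Several things have the shape of the sample_vial; the one meant has the colours described above.

How it is judged (in metres and radians):
At the end, for the whole second after the job is handed in: Each container stands upright (within 0.1 rad) on the tray, at rest, its centre within 12 mm of the centre of its mark; counted from the red knob the order is large bottle, medium bottle, dropper bottle, sample vial; nothing is held (((horizontal distance between red_knob and mark_a below 0.1 m and horizontal distance between large_bottle and mark_a below 0.012 m and horizontal distance between medium_bottle and mark_b below 0.012 m and horizontal distance between dropper_bottle and mark_c below 0.012 m and horizontal distance between sample_vial and mark_d below 0.012 m) or (horizontal distance between red_knob and mark_d below 0.1 m and horizontal distance between large_bottle and mark_d below 0.012 m and horizontal distance between medium_bottle and mark_c below 0.012 m and horizontal distance between dropper_bottle and mark_b below 0.012 m and horizontal distance between sample_vial and mark_a below 0.012 m)) and angle between each of large_bottle, medium_bottle, dropper_bottle, sample_vial's own z axis and vertical below 0.1 rad and z of each of large_bottle, medium_bottle, dropper_bottle, sample_vial in the frame of mark_a below 0.006 m and linear speed of each of large_bottle, medium_bottle, dropper_bottle, sample_vial below 0.02 m/s and angular speed of each of large_bottle, medium_bottle, dropper_bottle, sample_vial below 0.2 rad/s); the robot touches nothing.
It fails at once if a container is tipped over (angle between any of large_bottle, medium_bottle, dropper_bottle, sample_vial's own z axis and vertical above 0.6 rad).
It fails at once if the timer, the tin or the pen is shifted by more than 25 mm (distance of any of timer, septa_tin, marker_pen from where it was at the start of the episode above 0.025 m).
It also fails if it takes over 115 s, if anything falls off the work surface, if the arm or the gripper's body presses on something with over 40 N, if the wrist force passes 120 N, or if a joint passes its speed limit or range.

### The arm

A 6-joint arm with a two-finger parallel gripper is mounted at the origin on a cart in front of the work surface, level with it; the furniture and walls round the work are solid. World frame = base frame: x ahead of the robot, y to its left, z up, the work surface at z = 0. Lengths are in m, angles in degrees, forces in N, time in s.
With the tool pointing down it reaches from about 0.375 to 0.9 m from the base axis. Payload 3.1 kg.
Tool frame: the origin (TCP) lies between the finger pads; the fingertips stand 11 mm ahead of it and the grasp point (between the pads) lies 8 mm behind it; z points along the fingers, y is the line along which they close (so a half turn about z gives the same grasp; the last joint's range is limited). The gripper opens to 87 mm and grips with 3 to 60 N. Pads are 19 mm wide; open, the fingers measure 117 mm over their backs; the gripper's body (75 mm by 190 mm) begins 51 mm behind the grasp point.
Start: joints at [54.288, 30.224, 82.088, -0, 67.689, -10.227], TCP at [0.269, 0.564, 0.207] pointing down, gripper open.
Joint ranges: [-176.69, 176.69], [-43.24, 126.21], [12.49, 139.97], [-82, 262], [0, 151.66], [-163.58, 163.58]. Speed limits (degrees/s): [159.86, 159.86, 180, 180, 180, 180].

### API

Orientations are given as a 3x3 rotation matrix whose columns are the frame's x, y, z axes.
In Python, from rig import bot, viewer, workorder, nets gives the robot as it stands. The module is installed in compiled form; this text tells all that it offers.
- The arm moves only by the tool move_arm, never from a script. Its argument "increments" is a list of rows, each a list of 7 numbers: the shift along the tool's x, y, z normalised to -1 to 1, where 1 is 0.3 m, then the turn, a rotation vector about the tool's x, y, z normalised to -1 to 1, where 1 is pi rad, then the opening, from 0 (shut) to 1 (fully open). In form: [[tx, ty, tz, wx, wy, wz, grip], ...]. A call has 1 to 10 rows; each row is the pose to reach, as a shift and turn from the pose commanded when the call began, along the tool's axes at that moment, turning the shorter way round; what a row does not reach only later rows make up. A row lasts 1/12 s, in which the tool goes at most 41.7 mm and 7.16 degrees, less where a joint would pass 70% of its speed; a pose out of reach is approached as far as the arm can. A call with a number of a shift or a turn outside -1 to 1 is refused whole. A call with a gripper value outside its range is refused whole. The fingers move at their own pace and stop on an object; the grip force is fixed at half the most. Time passes only in rows, so rows that repeat a pose let the fingers close. It gives the time, the measured TCP pose, the force, the opening and the grip force at its end, in the units of the state.
- bot.read_state(): the state, without advancing time (a new reading comes with each control period).
- viewer.capture(name): name is "scene" or "top" or "wrist"; returns a dict with "image" (420x560x3 uint8, blue, green, red), "K" (3x3 intrinsics, pixels), "eye" and "orientation" of the camera in the world. Camera axes: x right, y up, looking along -z (the intrinsics and any distortion apply to the point x, -y, -z); pixel columns grow to the right and rows downward; lengths in m; the calibration is good to about 2 mm. A picture is of the moment at which its call begins. There is no depth.
- workorder.hand_in(): hands the job in; it is judged then, once.
Trained networks look in the newest picture that a camera, given by its name, has taken for a name from the list of things; names that differ only in an ending like _2 or _b are one class to them, and where a whole thing is asked for, a point or a joint stands for the part that bears it (a point fixed in the world has none). Each returns a list of dicts, best first, with "conf" (0 to 1); they miss things now and then, are a little off and sometimes report something else, mostly with a low value. They report only what shows in the picture. A call takes as long as a camera call. They do not tell look-alikes from the thing itself.
- nets.find_in(camera, thing): "location" ([column, row] in pixels, amid what is visible of it).
The state is a dict: "time_s": time; "joint_positions": joint angles; "qvel": joint speeds; "tau": joint torques, N m; "position": TCP position; "tcp_rot": TCP orientation; "force": force on the tool from outside, world axes, zero at the start; "moment": the same for the moment, N m; "opening": opening from 0.0 (shut) to 1.0 (fully open); "grasp_force": force on a finger pad.
Only numpy, scipy, OpenCV 4.12 (cv2) and the standard library are available. Lean on these libraries where they do the work, as an engineer would, in place of code of your own. Each camera call takes 0.05 s, during which the arm holds its last target. There are 200 camera calls.

## Working session

There is one attempt and no reset: what is moved stays moved. The work goes in short steps, Python scripts to look and compute and a tool call to move; the robot and the scene stay as the last step left them, time stands still between calls to the robot, and variables do not carry over. Pictures are saved under pics/ and viewed, at most 14 in all, crops included, and the job is handed in when it is done.

Besides the shell and the picture viewer there is one more tool, called after "Request:" as name(argument=value, ...) on one line, values as JSON. move_arm: Moves the arm, as the interface text tells. Its arguments: {"type":"object","properties":{"increments":{"type":"array"}},"required":["increments"]}

```bash
mkdir -p pics
cat > h.py <<'E'
import numpy as np, cv2
from rig import bot, viewer, workorder, nets
def cap(n, save=None):
    c=viewer.capture(n)
    if save: cv2.imwrite('pics/'+save,c['image'])
    return c
def ground(c,px,z):
    K=np.array(c['K']);R=np.array(c['orientation']);e=np.array(c['eye'])
    d=np.linalg.inv(K)@np.array([px[0],px[1],1.]); d=R@np.array([d[0],-d[1],-d[2]])
    return e+d*(z-e[2])/d[2]
def proj(c,p):
    K=np.array(c['K']);R=np.array(c['orientation']);e=np.array(c['eye'])
    q=R.T@(np.array(p)-e); q=K@np.array([q[0],-q[1],-q[2]]); return q[:2]/q[2]
E
cat > a.py <<'E'
from h import *
H=dict(large_bottle=.075,medium_bottle=.054,dropper_bottle=.05,sample_vial=.03,mark_a=.006,red_knob=.015,timer=.016,septa_tin=.019,marker_pen=.01)
for n in ['scene','top']:
    c=cap(n,n+'0.png'); print(n,np.round(c['eye'],3),np.round(c['K'],1).tolist())
    for t,z in H.items():
        for d in nets.find_in(n,t): print(t,round(d['conf'],2),np.round(d['location']),np.round(ground(c,d['location'],z)[:2],3))
s=bot.read_state();print(s['time_s'],s['position'],s['tcp_rot'])
E
python3 a.py
```

```text
scene [-0.303 -0.453  0.624] [[501.4, 0.0, 274.8], [0.0, 501.4, 204.9], [0.0, 0.0, 1.0]]
medium_bottle 0.91 [354. 231.] [ 0.427 -0.101]
medium_bottle 0.46 [324. 261.] [ 0.313 -0.105]
dropper_bottle 0.69 [395. 271.] [ 0.369 -0.217]
sample_vial 0.69 [397. 225.] [ 0.529 -0.148]
sample_vial 0.57 [413. 244.] [ 0.487 -0.201]
sample_vial 0.55 [368. 218.] [ 0.518 -0.088]
mark_a 0.85 [258. 201.] [0.461 0.165]
mark_a 0.58 [229. 187.] [0.47  0.262]
mark_a 0.52 [186. 164.] [0.492 0.427]
timer 0.92 [292. 244.] [ 0.361 -0.002]
timer 0.49 [190. 165.] [0.482 0.402]
septa_tin 0.95 [326. 261.] [ 0.354 -0.086]
top [0.229 0.098 1.184] [[447.8, 0.0, 281.8], [0.0, 447.8, 205.4], [0.0, 0.0, 1.0]]
large_bottle 0.97 [312. 182.] [0.473 0.013]
medium_bottle 0.53 [358. 202.] [ 0.424 -0.104]
sample_vial 0.67 [369. 170.] [ 0.514 -0.141]
sample_vial 0.63 [348. 171.] [ 0.51  -0.086]
sample_vial 0.47 [391. 183.] [ 0.478 -0.199]
mark_a 0.93 [194. 190.] [0.469 0.326]
mark_a 0.81 [163. 185.] [0.482 0.408]
mark_a 0.77 [221. 190.] [0.468 0.252]
mark_a 0.76 [250. 195.] [0.452 0.176]
red_knob 0.37 [270. 195.] [0.45  0.121]
timer 0.55 [314. 227.] [0.365 0.007]
septa_tin 0.74 [394. 181.] [ 0.486 -0.211]
septa_tin 0.58 [345. 228.] [ 0.361 -0.075]
marker_pen 0.66 [209. 233.] [0.351 0.281]
marker_pen 0.18 [194. 188.] [0.473 0.325]
1.0 [0.26890803 0.56417792 0.2072537 ] [[-9.02679673e-01  4.30313150e-01  1.50681941e-05]
 [ 4.30313151e-01  9.02679673e-01  2.33920901e-05]
 [-3.53582849e-06  2.75996063e-05 -1.00000000e+00]]
```

```bash
python3 -c "
import cv2
a=cv2.imread('pics/top0.png')[130:270,110:450];cv2.imwrite('pics/t0.png',cv2.resize(a,None,fx=2.3,fy=2.3,interpolation=2))
a=cv2.imread('pics/scene0.png')[110:310,150:460];cv2.imwrite('pics/s0.png',cv2.resize(a,None,fx=2.5,fy=2.5,interpolation=2))"
```

```text
(no output)
```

View pics/t0.png

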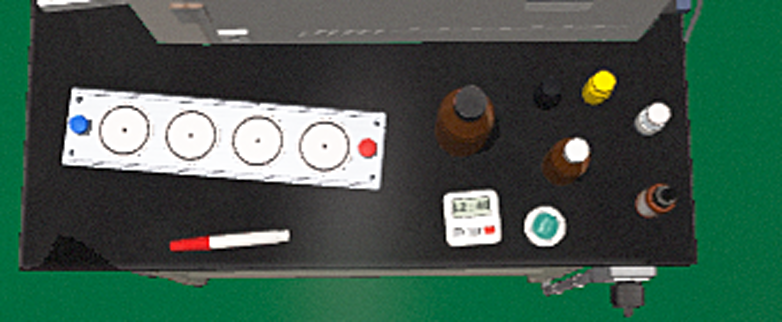

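View pics/s0.png

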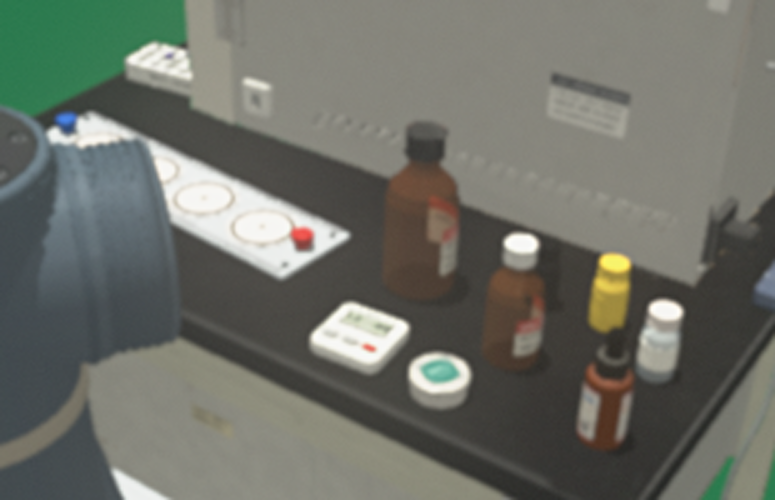

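```bash
cat > b.py <<'E'
from h import *
c=cap('top')
u=lambda p:(110+p[0]/2.3,130+p[1]/2.3)
P=dict(large=((470,101),.15),medium=((577,149),.108),vial=((657,114),.061),dropbase=((650,208),.02),tip=((667,193),.102),red=((368,147),.024),blue=((79,124),.024),
 d=((125,129),.006),c=((191,135),.006),b=((258,141),.006),a=((325,146),.006),instr0=((400,42),0),instr1=((160,42),0),instr2=((640,42),0),yel=((602,80),.061),tin=((546,226),.019))
for k,(p,z) in P.items(): print(k,np.round(ground(c,u(p),z),3))
s=cap('scene')
w=lambda p:(150+p[0]/2.5,110+p[1]/2.5)
for k,p,z in [('large',(426,130),.15),('medium',(521,240),.108),('vial',(666,308),.061),('drop',(617,338),.102),('instr',(697,283),0),('instr',(226,122),0),('red',(302,230),.024)]: print(k,np.round(ground(s,w(p),z),3))
E
python3 b.py
```

```text
large [0.475 0.014 0.15 ]
medium [ 0.432 -0.103  0.108]
vial [ 0.48  -0.203  0.061]
dropbase [ 0.379 -0.2    0.02 ]
tip [ 0.385 -0.198  0.102]
red [0.452 0.121 0.024]
blue [0.482 0.453 0.024]
d [0.479 0.405 0.006]
c [0.472 0.328 0.006]
b [0.464 0.25  0.006]
a [0.457 0.172 0.006]
instr0 [0.584 0.083 0.   ]
instr1 [0.586 0.368 0.   ]
instr2 [ 0.581 -0.203  0.   ]
yel [ 0.519 -0.143  0.061]
tin [ 0.36  -0.081  0.019]
large [0.474 0.01  0.15 ]
medium [ 0.434 -0.102  0.108]
vial [ 0.483 -0.206  0.061]
drop [ 0.372 -0.211  0.102]
instr [ 0.619 -0.186  0.   ]
instr [0.608 0.34  0.   ]
red [0.452 0.12  0.024]
```

Request:
move_arm(increments=[[-0.94,-0.416,-0.31,0,0,0.3584,1],[-0.94,-0.416,-0.31,0,0,0.3584,1],[-0.94,-0.416,-0.31,0,0,0.3584,1],[-0.94,-0.416,-0.31,0,0,0.3584,1],[-0.94,-0.416,-0.31,0,0,0.3584,1],[-0.94,-0.416,-0.31,0,0,0.3584,1],[-0.94,-0.416,-0.31,0,0,0.3584,1],[-0.94,-0.416,-0.31,0,0,0.3584,1],[-0.94,-0.416,-0.31,0,0,0.3584,1],[-0.94,-0.416,-0.31,0,0,0.3584,1]])

```text
time_s: 1.93
position: [0.4715, 0.3287, 0.301]
tcp_rot: [[0.006, 1.0, 0.002], [1.0, -0.006, 0.001], [0.001, 0.002, -1.0]]
force: [-0.1, -0.2, -0.2]
opening: 1.0
grasp_force: 0.0
```

Run:
```python
from h import *
t=cap('top');w=cap('wrist')
cv2.imwrite('pics/tw.png',np.hstack([cv2.resize(t['image'],(400,300)),cv2.resize(w['image'],(400,300))]))
print(np.round(w['eye'],3),np.round(w['orientation'],3).tolist())
for d in nets.find_in('wrist','mark_a'): print(round(d['conf'],2),np.round(d['location']),np.round(ground(w,d['location'],.006)[:2],4))
s=bot.read_state();print(s['time_s'],s['position'],np.round(s['tcp_rot'],3))
```

```text
[0.47  0.411 0.478] [[1.0, -0.001, -0.0], [0.001, 0.955, 0.298], [0.0, -0.298, 0.955]]
0.98 [278. 222.] [0.4666 0.2526]
0.63 [282. 174.] [0.4726 0.3267]
0.61 [272. 270.] [0.4572 0.1713]
2.0833 [0.46887216 0.33044487 0.29982697] [[-0.004  1.    -0.001]
 [ 1.     0.004 -0.   ]
 [-0.    -0.001 -1.   ]]
```

View pics/tw.png

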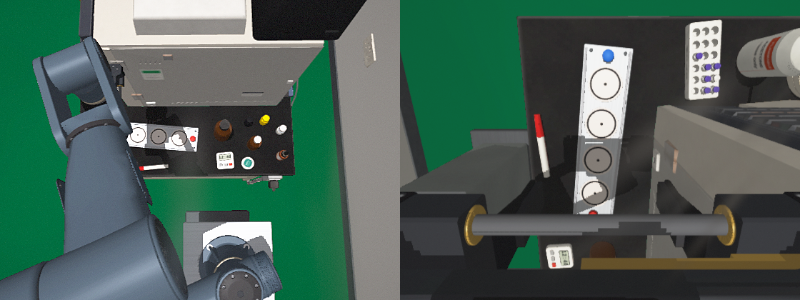

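Request:
move_arm(increments=[[-0.885,-0.153,0,0,0,0,1],[-0.885,-0.153,0,0,0,0,1],[-0.885,-0.153,0,0,0,0,1],[-0.885,-0.153,0,0,0,0,1],[-0.885,-0.153,0,0,0,0,1],[-0.885,-0.153,0,0,0,0,1],[-0.885,-0.153,0,0,0,0,1]])

```text
time_s: 2.67
position: [0.422, 0.0626, 0.2999]
tcp_rot: [[-0.003, 1.0, -0.002], [1.0, 0.003, -0.002], [-0.002, -0.002, -1.0]]
force: [-0.2, -0.2, 0.0]
opening: 1.001
grasp_force: 0.0
```

Request:
move_arm(increments=[[-0.885,-0.153,0.167,0,0,0,1],[-0.885,-0.153,0.167,0,0,0,1],[-0.885,-0.153,0.167,0,0,0,1],[-0.885,-0.153,0.167,0,0,0,1],[-0.885,-0.153,0.167,0,0,0,1],[-0.885,-0.153,0.167,0,0,0,1],[-0.885,-0.153,0.167,0,0,0,1],[-0.885,-0.153,0.167,0,0,0,1],[-0.885,-0.153,0.167,0,0,0,1]])

```text
time_s: 3.42
position: [0.3778, -0.2006, 0.2495]
tcp_rot: [[-0.0, 1.0, -0.001], [1.0, 0.0, 0.002], [0.002, -0.001, -1.0]]
force: [0.9, 0.3, -0.1]
opening: 0.997
grasp_force: 0.0
```

```bash
cat > look.py <<'E'
import sys
from h import *
# look.py name thing:z ...
w=cap('wrist',sys.argv[1]+'.png')
for a in sys.argv[2:]:
    t,z=a.split(':')
    for d in nets.find_in('wrist',t): print(t,round(d['conf'],2),np.round(d['location']),np.round(ground(w,d['location'],float(z))[:2],4))
s=bot.read_state();print(s['time_s'],np.round(s['position'],4),np.round(s['tcp_rot'],3).tolist(),s['opening'])
E
python3 look.py w1 dropper_bottle:.05 sample_vial:.035
```

```text
dropper_bottle 0.95 [287. 186.] [ 0.3863 -0.2004]
sample_vial 0.74 [400.  83.] [ 0.5118 -0.0872]
sample_vial 0.73 [399. 135.] [ 0.5161 -0.1439]
sample_vial 0.67 [366. 189.] [ 0.4828 -0.2073]
3.5667 [ 0.3781 -0.199   0.2501] [[-0.003, 1.0, -0.0], [1.0, 0.003, 0.001], [0.001, -0.0, -1.0]] 0.9988209605557402
```

View pics/w1.png

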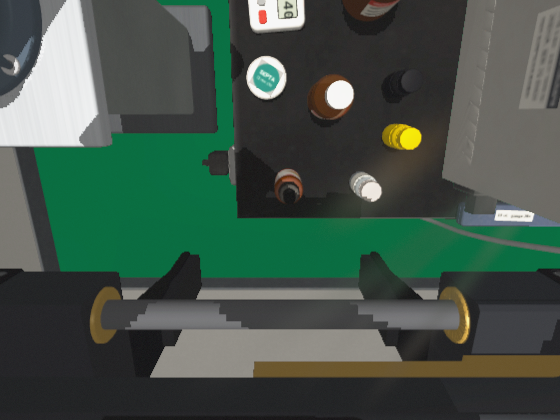

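Run:
```python
from h import *
w=cap('wrist'); cv2.imwrite('pics/cr.png',cv2.resize(w['image'][110:215,265:425],None,fx=4,fy=4,interpolation=2))
for n,p,z in [('tip',(291,195),.102),('collar',(289,190),.077),('vialcap',(370,190),.061),('medcap',(340,95),.108),('net',(287,186),.05)]: print(n,np.round(ground(w,p,z),4))
for x,y in [(.38,-.2),(.38,-.21),(.385,-.205)]: print([np.round(proj(w,(x,y,z))).tolist() for z in (0,.056,.077,.102)])
```

```text
tip [ 0.3892 -0.1976  0.102 ]
collar [ 0.3879 -0.1981  0.077 ]
vialcap [ 0.4812 -0.2015  0.061 ]
medcap [ 0.4327 -0.1016  0.108 ]
net [ 0.3863 -0.1995  0.05  ]
[[281.0, 178.0], [282.0, 187.0], [282.0, 192.0], [282.0, 197.0]]
[[281.0, 186.0], [282.0, 196.0], [282.0, 200.0], [282.0, 207.0]]
[[285.0, 182.0], [286.0, 192.0], [286.0, 196.0], [287.0, 202.0]]
```

View pics/cr.png

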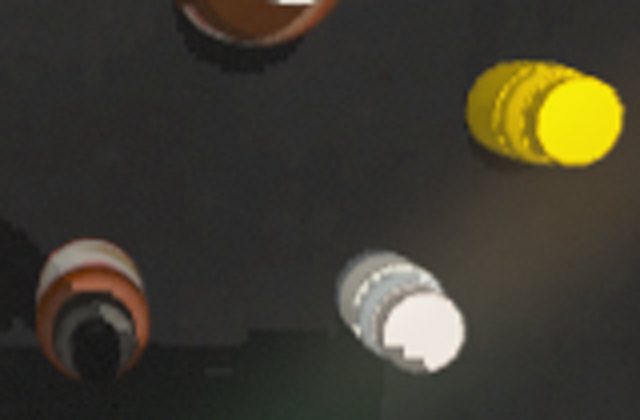

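Request:
move_arm(increments=[[0.01,0.03,0.1,0,0,0,1],[0.01,0.03,0.677,0,0,0,1],[0.01,0.03,0.677,0,0,0,1],[0.01,0.03,0.677,0,0,0,1],[0.01,0.03,0.677,0,0,0,1],[0.01,0.03,0.677,0,0,0,1],[0.01,0.03,0.677,0,0,0,1],[0.01,0.03,0.677,0,0,0,1]])

```text
time_s: 4.28
position: [0.3878, -0.1976, 0.0481]
tcp_rot: [[-0.002, 1.0, 0.001], [1.0, 0.002, -0.001], [-0.001, 0.001, -1.0]]
force: [-0.3, 0.3, 0.5]
opening: 1.001
grasp_force: 0.0
```

Request:
move_arm(increments=[[0,0,0,0,0,0,0.3],[0,0,0,0,0,0,0.3],[0,0,0,0,0,0,0.3],[0,0,0,0,0,0,0.3],[0,0,0,0,0,0,0.3],[0,0,0,0,0,0,0.3],[0,0,0,0,0,0,0.3],[0,0,0,0,0,0,0.3]])

```text
time_s: 4.95
position: [0.3869, -0.1979, 0.0471]
tcp_rot: [[0.0, 1.0, 0.0], [1.0, -0.0, -0.0], [-0.0, 0.0, -1.0]]
force: [0.2, -0.8, -0.2]
opening: 0.48
grasp_force: 0.0
```

Request:
move_arm(increments=[[0,0,0,0,0,0,0],[0,0,0,0,0,0,0],[0,0,0,0,0,0,0],[0,0,0,0,0,0,0],[0,0,0,0,0,0,0]])

```text
time_s: 5.37
position: [0.3868, -0.1977, 0.0469]
tcp_rot: [[-0.0, 1.0, -0.0], [1.0, 0.0, 0.0], [0.0, -0.0, -1.0]]
force: [1.2, -0.2, -1.1]
opening: 0.261
grasp_force: 26.6
```

```bash
python3 look.py w2 dropper_bottle:.05 | tail -1; python3 -c "
import cv2;a=cv2.imread('pics/w2.png')[180:420];cv2.imwrite('pics/w2c.png',a)"
```

```text
5.4667 [ 0.3869 -0.1977  0.0469] [[-0.0, 1.0, -0.0], [1.0, 0.0, 0.0], [0.0, -0.0, -1.0]] 0.26333241819070174
```

View pics/w2c.png

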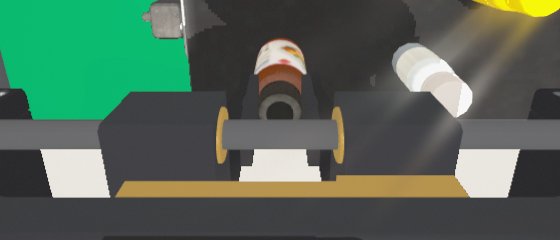

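Run:
```python
from h import *
w=cap('wrist');print(np.round(w['eye'],3))
for y in (-.198,-.21,-.222): print(y,[np.round(proj(w,(.387,y,z))).tolist() for z in (0,.056,.062,.077,.102)])
print(np.round(proj(w,(.387-.0165,-.198,.04))),np.round(proj(w,(.387+.0165,-.198,.04))))
s=bot.read_state();print(s['opening'],s['grasp_force'],s['force'])
```

```text
[ 0.386 -0.116  0.225]
-0.198 [[280.0, 230.0], [281.0, 264.0], [281.0, 269.0], [281.0, 283.0], [281.0, 311.0]]
-0.21 [[280.0, 246.0], [281.0, 283.0], [281.0, 289.0], [281.0, 303.0], [281.0, 335.0]]
-0.222 [[280.0, 260.0], [281.0, 301.0], [281.0, 307.0], [281.0, 323.0], [281.0, 357.0]]
[254. 253.] [307. 253.]
0.261730555086676 26.588525823899545 [-0.11826159  0.37733643 -1.35877125]
```

Request:
move_arm(increments=[[0,0,-0.05,0,0,0,0],[0,0,-0.1,0,0,0,0],[0,0,-0.2,0,0,0,0],[0,0,-0.3,0,0,0,0],[0,0,-0.3,0,0,0,0]])

```text
time_s: 5.93
position: [0.3894, -0.1998, 0.1411]
tcp_rot: [[-0.0, 1.0, 0.007], [1.0, 0.0, -0.006], [-0.006, 0.007, -1.0]]
force: [0.7, -1.2, -0.4]
opening: 0.263
grasp_force: 26.7
```

```bash
python3 look.py w3 dropper_bottle:.14; python3 -c "
from h import *
s=cap('scene'); print(proj(s,(.387,-.198,.14)))
q=proj(s,(.387,-.198,.14)).astype(int);a=s['image'][q[1]-70:q[1]+70,q[0]-60:q[0]+60];a=cv2.resize(a,(360,420));b=cv2.imread('pics/w3.png')[180:420,150:410]
cv2.imwrite('pics/w3c.png',np.hstack([a,cv2.resize(b,(430,420))]))"
```

```text
dropper_bottle 0.83 [282. 259.] [ 0.3903 -0.2015]
6.0333 [ 0.3875 -0.1982  0.1379] [[-0.0, 1.0, 0.002], [1.0, 0.0, -0.002], [-0.002, 0.002, -1.0]] 0.2669930789069433
[396.39813388 220.40172744]
```

View pics/w3c.png

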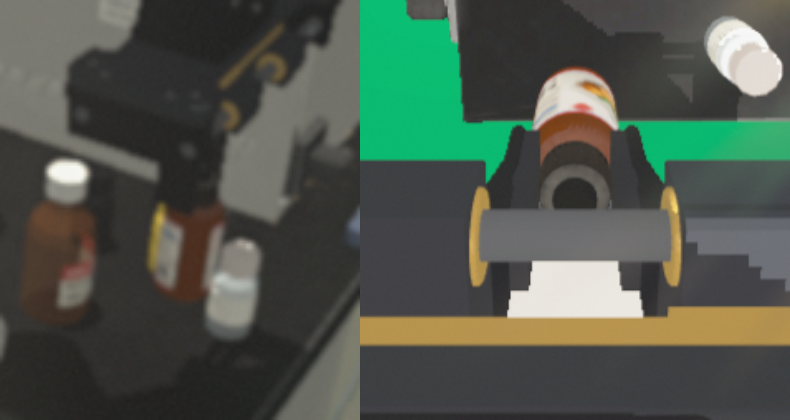

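Request:
move_arm(increments=[[0,0,-0.13,0,0,0,0],[0,0,-0.27,0,0,0,0],[0.05,0.01,-0.4,0,0,0,0],[0.17,0.03,-0.4,0,0,0,0],[0.3,0.05,-0.4,0,0,0,0],[0.43,0.07,-0.4,0,0,0,0],[0.56,0.09,-0.4,0,0,0,0],[0.69,0.11,-0.4,0,0,0,0],[0.8,0.13,-0.4,0,0,0,0],[0.875,0.141,-0.4,0,0,0,0]])

```text
time_s: 6.92
position: [0.428, 0.0677, 0.2552]
tcp_rot: [[-0.002, 1.0, -0.004], [1.0, 0.002, 0.001], [0.001, -0.004, -1.0]]
force: [-0.8, 0.2, -1.2]
opening: 0.26
grasp_force: 27.6
```

Request:
move_arm(increments=[[0.12,0.02,0,0,0,0,0],[0.25,0.04,0,0,0,0,0],[0.38,0.06,0,0,0,0,0],[0.51,0.08,0,0,0,0,0],[0.64,0.1,0,0,0,0,0],[0.75,0.12,0,0,0,0,0],[0.83,0.13,0,0,0,0,0],[0.875,0.141,0,0,0,0,0],[0.875,0.141,0,0,0,0,0],[0.875,0.141,0,0,0,0,0]])

```text
time_s: 7.75
position: [0.4704, 0.3271, 0.2545]
tcp_rot: [[-0.002, 1.0, -0.004], [1.0, 0.002, -0.003], [-0.002, -0.004, -1.0]]
force: [-0.5, -0.8, -1.6]
opening: 0.264
grasp_force: 27.6
```

```bash
python3 look.py w4 mark_a:.006 dropper_bottle:.26 ;python3 -c "
from h import *
w=cap('wrist')
for p in [(.4572,.172),(.4644,.2497),(.4716,.3273),(.4788,.405)]: print(proj(w,(*p,.006)))"
```

```text
mark_a 0.79 [289. 114.] [0.4801 0.4059]
mark_a 0.74 [270. 217.] [0.4552 0.2715]
dropper_bottle 0.78 [282. 257.] [0.4712 0.3296]
7.9 [0.4709 0.3259 0.2559] [[0.001, 1.0, -0.002], [1.0, -0.001, -0.002], [-0.002, -0.002, -1.0]] 0.26323412528410634
[271.03752247 281.23585547]
[275.72825463 231.3071216 ]
[280.9248518  176.06866154]
[286.71344013 114.45847186]
```

View pics/w4.png

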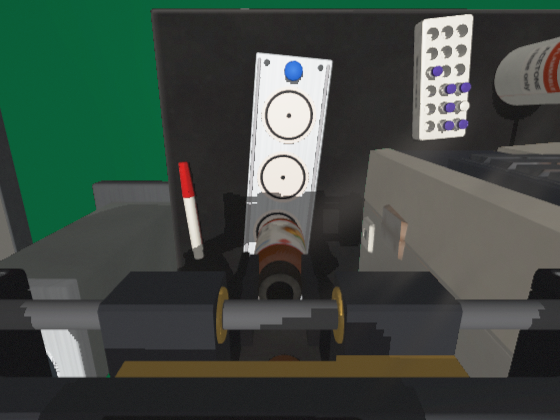

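Request:
move_arm(increments=[[0,0.003,0.13,0,0,0,0],[0,0.003,0.26,0,0,0,0],[0,0.003,0.39,0,0,0,0],[0,0.003,0.5,0,0,0,0],[0,0.003,0.58,0,0,0,0],[0,0.003,0.63,0,0,0,0],[0,0.003,0.66,0,0,0,0],[0,0.003,0.675,0,0,0,0],[0,0.003,0.675,0,0,0,0],[0,0.003,0.675,0,0,0,0]])

```text
time_s: 8.78
position: [0.4733, 0.3272, 0.0555]
tcp_rot: [[0.0, 1.0, 0.002], [1.0, -0.0, 0.001], [0.001, 0.002, -1.0]]
force: [0.7, 0.4, -1.5]
opening: 0.264
grasp_force: 27.6
```

Request:
move_arm(increments=[[0,0,0,0,0,0,0.35],[0,0,0,0,0,0,0.6],[0,0,0,0,0,0,0.6],[0,0,0,0,0,0,0.6],[0,0,0,0,0,0,0.6],[0,0,0,0,0,0,0.6]])

```text
time_s: 9.28
position: [0.4725, 0.3273, 0.0548]
tcp_rot: [[-0.0, 1.0, 0.0], [1.0, 0.0, 0.0], [0.0, 0.0, -1.0]]
force: [0.9, 0.1, -0.4]
opening: 0.578
grasp_force: 0.0
```

```bash
python3 look.py w5 dropper_bottle:.05
```

```text
dropper_bottle 0.71 [283. 260.] [0.4744 0.3235]
9.3833 [0.4725 0.3272 0.0546] [[-0.0, 1.0, 0.0], [1.0, 0.0, 0.0], [0.0, 0.0, -1.0]] 0.5916431002868452
```

Request:
move_arm(increments=[[0,0,-0.13,0,0,0,0.75],[0,0,-0.26,0,0,0,0.75],[0,0,-0.39,0,0,0,0.75],[0,0,-0.52,0,0,0,0.75],[-0.12,0,-0.65,0,0,0,0.75],[-0.25,0,-0.65,0,0,0,0.75],[-0.38,0,-0.65,0,0,0,0.75],[-0.51,0,-0.65,0,0,0,0.75],[-0.64,0,-0.65,0,0,0,0.75],[-0.77,0,-0.65,0,0,0,0.75]])

```text
time_s: 10.22
position: [0.4719, 0.0945, 0.2498]
tcp_rot: [[-0.0, 1.0, 0.001], [1.0, 0.0, -0.0], [-0.0, 0.001, -1.0]]
force: [0.1, 0.1, 0.0]
opening: 0.751
grasp_force: 0.0
```

Request:
move_arm(increments=[[-0.13,0,0,0,0,0,0.75],[-0.26,0,0,0,0,0,0.75],[-0.39,0,0,0,0,0,0.75],[-0.52,0.01,0,0,0,0,0.75],[-0.65,0.03,0,0,0,0,0.75],[-0.78,0.033,0.1,0,0,0,0.75],[-0.91,0.033,0.2,0,0,0,0.75],[-1.0,0.033,0.2,0,0,0,0.75],[-1.0,0.033,0.2,0,0,0,0.75],[-1.0,0.033,0.2,0,0,0,0.75]])

```text
time_s: 11.05
position: [0.4817, -0.2057, 0.1885]
tcp_rot: [[0.004, 1.0, -0.002], [1.0, -0.004, 0.001], [0.001, -0.002, -1.0]]
force: [0.0, 0.4, 0.1]
opening: 0.749
grasp_force: 0.0
```

```bash
python3 look.py w6 sample_vial:.035
python3 - <<'E'
from h import *
w=cap('wrist')
for p in [(.4825,-.204)]: print([proj(w,(*p,z)).round() for z in (0,.061)])
b=cv2.imread('pics/w6.png')[100:280,230:430];cv2.imwrite('pics/w6c.png',cv2.resize(b,None,fx=2,fy=2))
t=cap('top');print(nets.find_in('top','dropper_bottle'))
for d in nets.find_in('top','dropper_bottle'): print(ground(t,d['location'],.05))
E
```

```text
sample_vial 0.93 [280. 194.] [ 0.4817 -0.2044]
sample_vial 0.81 [315. 133.] [ 0.5163 -0.1427]
sample_vial 0.66 [315.  71.] [ 0.5142 -0.087 ]
sample_vial 0.18 [221.  87.] [ 0.4264 -0.1008]
11.15 [ 0.482  -0.2034  0.1895] [[0.0, 1.0, -0.001], [1.0, -0.0, 0.001], [0.001, -0.001, -1.0]] 0.7507227424660615
[array([281., 188.]), array([281., 202.])]
[{'location': [193.8, 184.7], 'conf': 0.54}]
[0.47302527 0.31758371 0.05      ]
```

View pics/w6c.png

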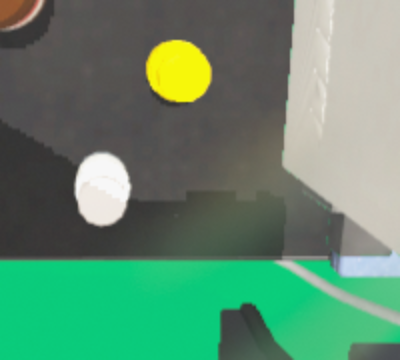

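Request:
move_arm(increments=[[0,0,0.13,0,0,0,0.7],[0,0,0.26,0,0,0,0.7],[0,0,0.39,0,0,0,0.7],[0,0,0.5,0,0,0,0.6],[0,0,0.548,0,0,0,0.6],[0,0,0.548,0,0,0,0.6],[0,0,0.548,0,0,0,0.5]])

```text
time_s: 11.93
position: [0.4819, -0.2027, 0.0249]
tcp_rot: [[-0.002, 1.0, -0.002], [1.0, 0.002, 0.001], [0.001, -0.002, -1.0]]
force: [-2.7, 0.8, -0.3]
opening: 0.577
grasp_force: 0.0
```

Request:
move_arm(increments=[[0,0,0,0,0,0,0],[0,0,0,0,0,0,0],[0,0,0,0,0,0,0],[0,0,0,0,0,0,0],[0,0,0,0,0,0,0],[0,0,0,0,0,0,0],[0,0,0,0,0,0,0]])

```text
time_s: 12.52
position: [0.4822, -0.2037, 0.0262]
tcp_rot: [[-0.001, 1.0, 0.0], [1.0, 0.001, -0.0], [-0.0, 0.0, -1.0]]
force: [-5.3, 1.9, 5.0]
opening: 0.268
grasp_force: 28.7
```

Request:
move_arm(increments=[[0,0,-0.08,0,0,0,0],[0,0,-0.2,0,0,0,0],[0,0,-0.33,0,0,0,0],[0,0,-0.46,0,0,0,0],[0,0,-0.59,0,0,0,0],[0.1,0,-0.667,0,0,0,0],[0.23,0,-0.667,0,0,0,0],[0.36,0,-0.667,0,0,0,0],[0.49,0,-0.667,0,0,0,0],[0.62,0,-0.667,0,0,0,0]])

```text
time_s: 13.35
position: [0.4823, -0.0168, 0.2264]
tcp_rot: [[0.002, 1.0, 0.003], [1.0, -0.002, -0.001], [-0.001, 0.003, -1.0]]
force: [0.7, -0.7, -1.2]
opening: 0.267
grasp_force: 28.6
```

Request:
move_arm(increments=[[0.13,0,0,0,0,0,0],[0.26,0,0,0,0,0,0],[0.39,0,0,0,0,0,0],[0.52,0,0,0,0,0,0],[0.65,0,0,0,0,0,0],[0.78,0,0,0,0,0,0],[0.91,0,0,0,0,0,0],[1.0,0,0,0,0,0,0]])

```text
time_s: 14.02
position: [0.4824, 0.286, 0.2263]
tcp_rot: [[-0.001, 1.0, 0.003], [1.0, 0.001, 0.003], [0.003, 0.003, -1.0]]
force: [-0.5, -0.6, -0.1]
opening: 0.263
grasp_force: 28.6
```

Request:
move_arm(increments=[[0.13,0,0,0,0,0,0],[0.26,-0.007,0,0,0,0,0],[0.36,-0.007,0,0,0,0,0],[0.407,-0.007,0,0,0,0,0],[0.407,-0.007,0,0,0,0,0],[0.407,-0.007,0,0,0,0,0]])

```text
time_s: 14.52
position: [0.4806, 0.4046, 0.2256]
tcp_rot: [[-0.001, 1.0, 0.002], [1.0, 0.001, 0.0], [0.0, 0.002, -1.0]]
force: [-0.9, -0.3, -1.2]
opening: 0.264
grasp_force: 28.6
```

```bash
python3 look.py w7 mark_a:.006 sample_vial:.21;python3 -c "
from h import *
w=cap('wrist')
for p in [(.4644,.2497),(.4716,.3273),(.480,.404)]: print(proj(w,(*p,.006)))"
```

```text
mark_a 0.82 [280. 182.] [0.4815 0.4048]
mark_a 0.81 [262. 228.] [0.4581 0.3443]
sample_vial 0.94 [281. 265.] [0.481  0.3915]
14.6667 [0.4806 0.4028 0.2254] [[0.002, 1.0, 0.0], [1.0, -0.002, -0.0], [-0.0, 0.0, -1.0]] 0.26496810289813116
[268.23892508 291.88941285]
[273.05757138 239.13033343]
[279.40754104 181.02091104]
```

View pics/w7.png

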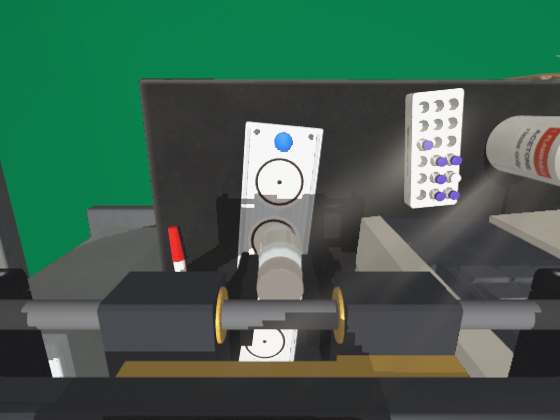

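Request:
move_arm(increments=[[0,0,0.13,0,0,0,0],[0,0,0.26,0,0,0,0],[0,0,0.39,0,0,0,0],[0,0,0.5,0,0,0,0],[0,0,0.57,0,0,0,0],[0,0,0.61,0,0,0,0],[0,0,0.63,0,0,0,0],[0,0,0.645,0,0,0,0],[0,0,0.645,0,0,0,0],[0,0,0.645,0,0,0,0]])

```text
time_s: 15.55
position: [0.4816, 0.4048, 0.0334]
tcp_rot: [[0.0, 1.0, 0.003], [1.0, -0.0, 0.002], [0.002, 0.003, -1.0]]
force: [-0.2, -1.1, 0.1]
opening: 0.265
grasp_force: 29.0
```

Request:
move_arm(increments=[[0,0,0,0,0,0,0.35],[0,0,0,0,0,0,0.6],[0,0,0,0,0,0,0.6],[0,0,0,0,0,0,0.6],[0,0,0,0,0,0,0.6],[0,0,0,0,0,0,0.6]])

```text
time_s: 16.05
position: [0.4803, 0.4043, 0.0318]
tcp_rot: [[-0.0, 1.0, 0.0], [1.0, 0.0, 0.0], [0.0, 0.0, -1.0]]
force: [-0.9, 0.5, 0.5]
opening: 0.577
grasp_force: 0.0
```

Request:
move_arm(increments=[[0,0,-0.13,0,0,0,0.6],[0,0,-0.26,0,0,0,0.6],[0,0,-0.39,0,0,0,0.6],[0,0,-0.52,0,0,0,0.6],[0,0,-0.65,0,0,0,0.6],[0,0,-0.73,0,0,0,0.6],[0,0,-0.73,0,0,0,0.6],[0,0,-0.73,0,0,0,0.6]])

```text
time_s: 16.72
position: [0.481, 0.4048, 0.2528]
tcp_rot: [[-0.0, 1.0, 0.004], [1.0, 0.0, 0.002], [0.002, 0.004, -1.0]]
force: [-1.1, -1.6, -0.6]
opening: 0.596
grasp_force: 0.0
```

```bash
python3 look.py w8 sample_vial:.036 dropper_bottle:.056;python3 -c "
from h import *
w=cv2.imread('pics/w8.png');t=cap('top');s=cap('scene')
for n in ['sample_vial','dropper_bottle']:
  for d in nets.find_in('top',n): print(n,d,ground(t,d['location'],.04))
cv2.imwrite('pics/c8.png',np.hstack([cv2.resize(w[80:360,180:380],(400,560)),cv2.resize(t['image'][150:250,120:190],(392,560))]))"
```

```text
sample_vial 0.92 [280. 184.] [0.4821 0.4034]
sample_vial 0.67 [274. 248.] [0.4744 0.3179]
dropper_bottle 0.89 [274. 249.] [0.4743 0.3259]
16.8667 [0.479  0.4036 0.2488] [[-0.0, 1.0, -0.003], [1.0, 0.0, -0.002], [-0.002, -0.003, -1.0]] 0.5994824393985534
sample_vial {'location': [370.7, 168.6], 'conf': 0.69} [ 0.51453929 -0.14398472  0.04      ]
sample_vial {'location': [161.5, 183.6], 'conf': 0.6} [0.47880479 0.40371219 0.04      ]
sample_vial {'location': [347.5, 171.9], 'conf': 0.59} [ 0.50613835 -0.08266192  0.04      ]
dropper_bottle {'location': [192.8, 187.3], 'conf': 0.72} [0.46827717 0.32196342 0.04      ]
dropper_bottle {'location': [164.6, 186.0], 'conf': 0.58} [0.47234707 0.39542844 0.04      ]
```

View pics/c8.png

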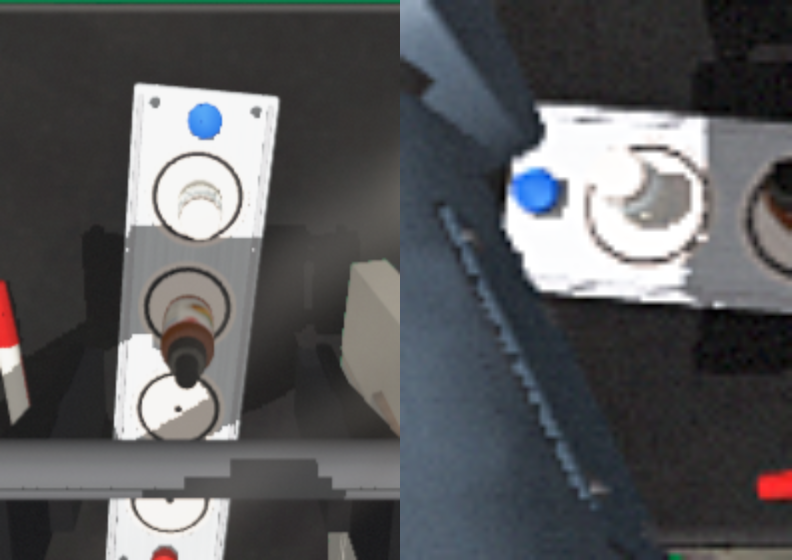

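Request:
move_arm(increments=[[-0.13,0,0,0,0,0,0.6],[-0.26,-0.02,0,0,0,0,0.6],[-0.39,-0.04,0,0,0,0,0.6],[-0.52,-0.06,0,0,0,0,0.6],[-0.65,-0.08,0,0,0,0,0.6],[-0.78,-0.1,0,0,0,0,0.6],[-0.91,-0.12,0,0,0,0,0.6],[-1.0,-0.14,0,0,0,0,0.6]])

```text
time_s: 17.73
position: [0.4374, 0.1017, 0.2503]
tcp_rot: [[0.001, 1.0, -0.001], [1.0, -0.001, -0.001], [-0.001, -0.001, -1.0]]
force: [0.8, -0.6, -0.5]
opening: 0.602
grasp_force: 0.0
```

Request:
move_arm(increments=[[-0.13,0,0,0,0,0,0.6],[-0.26,-0.01,0,0,0,0,0.6],[-0.39,-0.018,0,0,0,0,0.6],[-0.52,-0.018,0,0,0,0,0.6],[-0.65,-0.018,0,0,0,0,0.6],[-0.687,-0.018,0.1,0,0,0,0.6],[-0.687,-0.018,0.167,0,0,0,0.6],[-0.687,-0.018,0.167,0,0,0,0.6]])

```text
time_s: 18.4
position: [0.43, -0.1018, 0.1973]
tcp_rot: [[0.003, 1.0, -0.008], [1.0, -0.003, 0.004], [0.004, -0.008, -1.0]]
force: [-0.4, 0.2, -0.1]
opening: 0.6
grasp_force: 0.0
```

```bash
python3 look.py w9 medium_bottle:.054 large_bottle:.075
python3 - <<'E'
from h import *
w=cap('wrist');print([proj(w,(.4325,-.102,z)).round() for z in (0,.108)])
g=w['image'].astype(int);q=proj(w,(.4325,-.102,.108)).astype(int)
m=np.zeros(g.shape[:2],np.uint8);m[q[1]-40:q[1]+40,q[0]-40:q[0]+40]=1
k=(g.min(2)>150).astype(np.uint8)*m
n,l,st,ce=cv2.connectedComponentsWithStats(k)
for i in range(1,n):
  if st[i,4]>60: print(st[i],ce[i],ground(w,ce[i],.107))
E
```

```text
medium_bottle 0.72 [283. 202.] [ 0.4317 -0.1055]
large_bottle 0.63 [337.  72.] [0.4775 0.0131]
large_bottle 0.62 [218. 170.] [ 0.3716 -0.0703]
18.55 [ 0.4331 -0.1016  0.2009] [[-0.001, 1.0, -0.0], [1.0, 0.001, 0.0], [0.0, -0.0, -1.0]] 0.598032703338669
[array([279., 186.]), array([279., 212.])]
[266 196  28  31 676] [279.16272189 210.89053254] [ 0.4322629  -0.10109312  0.107     ]
```

Request:
move_arm(increments=[[0.003,0,0.13,0,0,0,0.6],[0.003,0,0.25,0,0,0,0.6],[0.003,0,0.33,0,0,0,0.6],[0.003,0,0.362,0,0,0,0.6],[0.003,0,0.362,0,0,0,0.5],[0.003,0,0.362,0,0,0,0.4]])

```text
time_s: 19.1
position: [0.4338, -0.1007, 0.0927]
tcp_rot: [[-0.001, 1.0, 0.001], [1.0, 0.001, -0.001], [-0.001, 0.001, -1.0]]
force: [-0.0, -0.5, 0.0]
opening: 0.52
grasp_force: 0.0
```

Request:
move_arm(increments=[[0,0,0,0,0,0,0],[0,0,0,0,0,0,0],[0,0,0,0,0,0,0],[0,0,0,0,0,0,0],[0,0,0,0,0,0,0],[0,0,0,0,0,0,0],[0,0,0,0,0,0,0]])

```text
time_s: 19.68
position: [0.4332, -0.1015, 0.0945]
tcp_rot: [[-0.001, 1.0, 0.002], [1.0, 0.001, -0.002], [-0.002, 0.002, -1.0]]
force: [-4.1, 0.4, 23.8]
opening: 0.035
grasp_force: 12.3
```

Run:
```python
from h import *
w=cap('wrist');s=cap('scene')
q=proj(s,(.4325,-.102,.1)).astype(int);a=s['image'][q[1]-70:q[1]+70,q[0]-60:q[0]+60]
cv2.imwrite('pics/c9.png',np.hstack([cv2.resize(a,(360,420)),cv2.resize(w['image'][180:420,150:410],(430,420))]))
print(nets.find_in('wrist','medium_bottle'),bot.read_state()['force'],[proj(w,(.4325,-.102,z)).round() for z in (0,.063,.108)])
```

```text
[{'location': [188.5, 189.5], 'conf': 0.74}, {'location': [283.1, 229.4], 'conf': 0.57}] [-4.00811535  0.19562979 23.27467829] [array([279., 212.]), array([279., 238.]), array([279., 268.])]
```

View pics/c9.png

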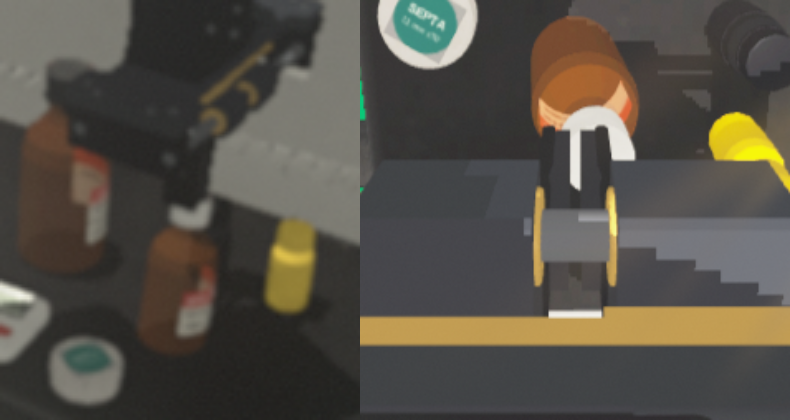

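Request:
move_arm(increments=[[0,0,0,0,0,0,0.15],[0,0,-0.01,0,0,0,0.3],[0,0,-0.04,0,0,0,0.5],[0,0,-0.1,0,0,0,0.7],[0,0,-0.2,0,0,0,0.8],[0,0,-0.3,0,0,0,0.8],[0,0,-0.36,0,0,0,0.8],[0,0,-0.36,0,0,0,0.8],[0,0,-0.36,0,0,0,0.8]])

```text
time_s: 20.58
position: [0.4335, -0.1012, 0.2012]
tcp_rot: [[-0.0, 1.0, 0.003], [1.0, 0.0, -0.002], [-0.002, 0.003, -1.0]]
force: [-0.6, 0.1, 0.3]
opening: 0.606
grasp_force: 0.0
```

```bash
python3 look.py w10 medium_bottle:.054
cat > capf.py <<'E'
from h import *
w=cap('wrist')
g=w['image'].astype(int);q=proj(w,(.4325,-.102,.108)).astype(int)
m=np.zeros(g.shape[:2],np.uint8);m[q[1]-40:q[1]+40,q[0]-40:q[0]+40]=1
k=(g.min(2)>150).astype(np.uint8)*m
n,l,st,ce=cv2.connectedComponentsWithStats(k)
for i in range(1,n):
  if st[i,4]>60: print(st[i],ce[i],ground(w,ce[i],.107))
E
python3 capf.py; python3 -c "
import cv2;cv2.imwrite('pics/w10c.png',cv2.imread('pics/w10.png')[100:400,100:460])"
```

```text
medium_bottle 0.96 [277. 197.] [ 0.4309 -0.1016]
medium_bottle 0.65 [332.  73.] [0.4813 0.0149]
20.6833 [ 0.4321 -0.1005  0.1994] [[0.0, 1.0, -0.001], [1.0, -0.0, 0.001], [0.001, -0.001, -1.0]] 0.7001829374748415
[267 198  28  30 675] [280.12740741 212.67703704] [ 0.43193899 -0.1011251   0.107     ]
```

View pics/w10c.png

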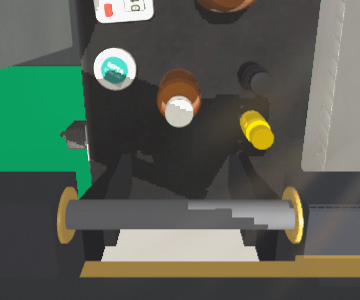

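Request:
move_arm(increments=[[0,0,0.13,0,0,0,0.8],[0,0,0.25,0,0,0,0.8],[0,0,0.35,0,0,0,0.8],[0,0,0.42,0,0,0,0.8],[0,0,0.443,0,0,0,0.8],[0,0,0.443,0,0,0,0.6],[0,0,0.443,0,0,0,0.6]])

```text
time_s: 21.32
position: [0.4326, -0.1008, 0.0668]
tcp_rot: [[0.0, 1.0, -0.001], [1.0, -0.0, 0.001], [0.001, -0.001, -1.0]]
force: [0.8, -0.7, -0.4]
opening: 0.717
grasp_force: 0.0
```

Request:
move_arm(increments=[[0,0,0,0,0,0,0],[0,0,0,0,0,0,0],[0,0,0,0,0,0,0],[0,0,0,0,0,0,0],[0,0,0,0,0,0,0],[0,0,0,0,0,0,0],[0,0,0,0,0,0,0]])

```text
time_s: 21.9
position: [0.433, -0.101, 0.0674]
tcp_rot: [[-0.0, 1.0, 0.0], [1.0, 0.0, -0.0], [-0.0, 0.0, -1.0]]
force: [-0.7, 0.2, 2.3]
opening: 0.276
grasp_force: 26.1
```

Run:
```python
from h import *
w=cap('wrist');s=cap('scene')
q=proj(s,(.4325,-.102,.1)).astype(int);a=s['image'][q[1]-70:q[1]+70,q[0]-60:q[0]+60]
cv2.imwrite('pics/c11.png',np.hstack([cv2.resize(a,(360,420)),cv2.resize(w['image'][180:420,150:410],(430,420))]))
s=bot.read_state();print(s['force'],s['opening'],s['grasp_force'])
```

```text
[ 0.11712432 -0.37320723  2.65076472] 0.2777032563489476 26.366722458042204
```

View pics/c11.png

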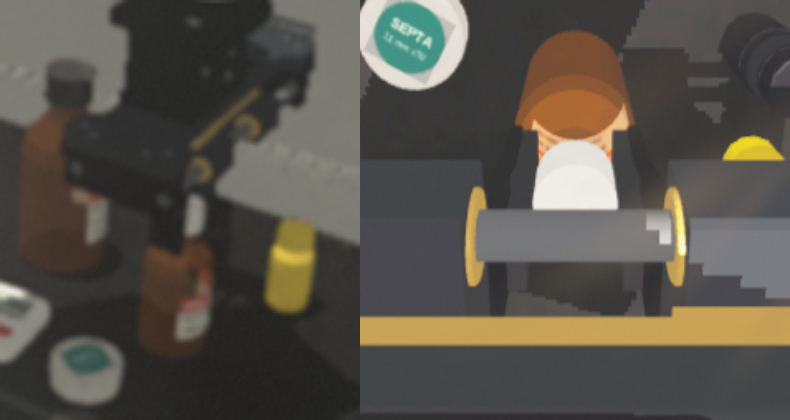

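Request:
move_arm(increments=[[0,0,-0.06,0,0,0,0],[0,0,-0.16,0,0,0,0],[0,0,-0.28,0,0,0,0],[0,0,-0.4,0,0,0,0],[0,0,-0.52,0,0,0,0],[0,0,-0.633,0,0,0,0],[0.06,0,-0.633,0,0,0,0],[0.15,0.01,-0.633,0,0,0,0],[0.27,0.03,-0.633,0,0,0,0],[0.4,0.05,-0.633,0,0,0,0]])

```text
time_s: 22.83
position: [0.4476, 0.0197, 0.257]
tcp_rot: [[0.003, 1.0, -0.0], [1.0, -0.003, -0.0], [-0.0, -0.0, -1.0]]
force: [1.3, 0.0, -1.6]
opening: 0.278
grasp_force: 27.7
```

Request:
move_arm(increments=[[0.12,0.01,0,0,0,0,0],[0.25,0.02,0,0,0,0,0],[0.38,0.03,0,0,0,0,0],[0.5,0.04,0,0,0,0,0],[0.61,0.05,0,0,0,0,0],[0.7,0.059,0,0,0,0,0],[0.75,0.059,0,0,0,0,0],[0.767,0.059,0,0,0,0,0],[0.767,0.059,0,0,0,0,0],[0.767,0.059,0,0,0,0,0]])

```text
time_s: 23.67
position: [0.465, 0.2485, 0.2565]
tcp_rot: [[-0.0, 1.0, -0.001], [1.0, 0.0, -0.001], [-0.001, -0.001, -1.0]]
force: [-0.1, -0.2, -1.8]
opening: 0.281
grasp_force: 27.6
```

Run:
```python
from h import *
w=cap('wrist','w12.png')
def dots(w):
    g=cv2.cvtColor(w['image'],cv2.COLOR_BGR2GRAY)
    for n,p in dict(a=(.4572,.172),b=(.4652,.2492),c=(.4725,.327),d=(.480,.404)).items(): print(n,proj(w,(*p,.006)).round(1))
dots(w)
for n,z in [('mark_a',.006),('medium_bottle',.24),('dropper_bottle',.055)]:
    for d in nets.find_in('wrist',n): print(n,d['conf'],d['location'],ground(w,d['location'],z))
s=bot.read_state();print(s['position'],s['opening'])
```

```text
a [274.6 231.4]
b [280.4 176.6]
c [286.3 115. ]
d [293.1  46.8]
mark_a 0.72 [285.8, 46.6] [0.47138757 0.40420445 0.006     ]
mark_a 0.7 [282.3, 174.5] [0.467706   0.25194167 0.006     ]
mark_a 0.55 [287.5, 105.8] [0.47390318 0.3379292  0.006     ]
mark_a 0.28 [296.2, 42.0] [0.483581  0.4090879 0.006    ]
medium_bottle 0.76 [278.4, 246.3] [0.46370782 0.24840826 0.24      ]
medium_bottle 0.68 [295.0, 41.9] [0.47262705 0.36611116 0.24      ]
dropper_bottle 0.7 [288.8, 118.0] [0.47439321 0.32421322 0.055     ]
[0.46558518 0.24798508 0.25704323] 0.27317703794645665
```

Request:
move_arm(increments=[[0.005,0.003,0.12,0,0,0,0],[0.005,0.003,0.24,0,0,0,0],[0.005,0.003,0.36,0,0,0,0],[0.005,0.003,0.46,0,0,0,0],[0.005,0.003,0.53,0,0,0,0],[0.005,0.003,0.57,0,0,0,0],[0.005,0.003,0.595,0,0,0,0],[0.005,0.003,0.608,0,0,0,0],[0.005,0.003,0.608,0,0,0,0],[0.005,0.003,0.608,0,0,0,0]])

```text
time_s: 24.7
position: [0.4673, 0.2506, 0.0754]
tcp_rot: [[0.0, 1.0, 0.002], [1.0, -0.0, 0.0], [0.0, 0.002, -1.0]]
force: [0.0, 0.0, -1.4]
opening: 0.277
grasp_force: 27.6
```

Request:
move_arm(increments=[[0,0,0,0,0,0,0.35],[0,0,0,0,0,0,0.7],[0,0,0,0,0,0,0.7],[0,0,0,0,0,0,0.7],[0,0,0,0,0,0,0.7],[0,0,0,0,0,0,0.7],[0,0,0,0,0,0,0.7]])

```text
time_s: 25.28
position: [0.4665, 0.2507, 0.0748]
tcp_rot: [[-0.0, 1.0, 0.0], [1.0, 0.0, 0.0], [0.0, 0.0, -1.0]]
force: [-0.9, 0.0, 0.5]
opening: 0.669
grasp_force: 0.0
```

Request:
move_arm(increments=[[0,0,-0.13,0,0,0,0.7],[0,0,-0.26,0,0,0,0.7],[0,0,-0.39,0,0,0,0.7],[0,0,-0.52,0,0,0,0.7],[0,0,-0.6,0,0,0,0.7],[-0.13,0.01,-0.6,0,0,0,0.7],[-0.26,0.02,-0.6,0,0,0,0.7],[-0.39,0.03,-0.6,0,0,0,0.7],[-0.52,0.033,-0.6,0,0,0,0.7]])

```text
time_s: 26.03
position: [0.4764, 0.0934, 0.255]
tcp_rot: [[-0.001, 1.0, 0.001], [1.0, 0.001, -0.0], [-0.0, 0.001, -1.0]]
force: [-0.2, -1.2, 0.3]
opening: 0.7
grasp_force: 0.0
```

Request:
move_arm(increments=[[-0.1,0,0,0,0,0,0.8],[-0.2,0,0,0,0,0,0.8],[-0.27,0,0,0,0,0,0.8],[-0.27,0,0,0,0,0,0.8],[-0.27,0,0,0,0,0,0.8]])

```text
time_s: 26.45
position: [0.4762, 0.013, 0.2546]
tcp_rot: [[0.003, 1.0, -0.0], [1.0, -0.003, 0.001], [0.001, -0.0, -1.0]]
force: [0.2, 0.2, 0.2]
opening: 0.798
grasp_force: 0.0
```

```bash
python3 look.py w13 large_bottle:.075 medium_bottle:.054
python3 - <<'E'
from h import *
w=cap('wrist');t=cap('top')
print([proj(w,(.4745,.013,z)).round() for z in (0,.088,.15)])
cv2.imwrite('pics/c13.png',np.hstack([w['image'][60:360,130:430],cv2.resize(t['image'][140:240,130:330],(490,300))]))
E
```

```text
large_bottle 0.69 [281. 192.] [0.4772 0.0097]
large_bottle 0.52 [260.  86.] [0.456  0.1211]
medium_bottle 0.2 [203. 183.] [0.3859 0.0159]
26.6 [0.4761 0.0148 0.2546] [[-0.001, 1.0, -0.0], [1.0, 0.001, 0.001], [0.001, -0.0, -1.0]] 0.8014220684727995
[array([279., 178.]), array([279., 194.]), array([278., 210.])]
```

View pics/c13.png

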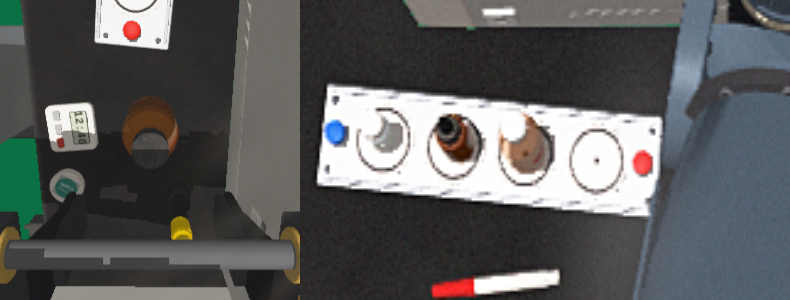

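Request:
move_arm(increments=[[0,0,0.13,0,0,0,0.8],[0,0,0.26,0,0,0,0.8],[0,0,0.38,0,0,0,0.8],[0,0,0.46,0,0,0,0.8],[0,0,0.488,0,0,0,0.7],[0,0,0.488,0,0,0,0.6],[0,0,0.488,0,0,0,0.6]])

```text
time_s: 27.28
position: [0.477, 0.0141, 0.1087]
tcp_rot: [[-0.001, 1.0, 0.001], [1.0, 0.001, -0.0], [-0.0, 0.001, -1.0]]
force: [-0.4, -0.1, -0.1]
opening: 0.66
grasp_force: 0.0
```

Request:
move_arm(increments=[[0,0,0,0,0,0,0],[0,0,0,0,0,0,0],[0,0,0,0,0,0,0],[0,0,0,0,0,0,0],[0,0,0,0,0,0,0],[0,0,0,0,0,0,0],[0,0,0,0,0,0,0]])

```text
time_s: 27.87
position: [0.4768, 0.0135, 0.1093]
tcp_rot: [[-0.0, 1.0, 0.002], [1.0, 0.0, -0.0], [-0.0, 0.002, -1.0]]
force: [-1.2, -0.2, 5.8]
opening: 0.382
grasp_force: 30.0
```

Request:
move_arm(increments=[[0,0,-0.04,0,0,0,0],[0,0,-0.1,0,0,0,0],[0,0,-0.17,0,0,0,0],[0,0,-0.22,0,0,0,0],[0.02,0,-0.233,0,0,0,0],[0.06,-0.01,-0.233,0,0,0,0],[0.12,-0.02,-0.233,0,0,0,0],[0.19,-0.03,-0.233,0,0,0,0],[0.26,-0.04,-0.233,0,0,0,0],[0.33,-0.05,-0.233,0,0,0,0]])

```text
time_s: 28.7
position: [0.459, 0.1145, 0.1765]
tcp_rot: [[0.0, 1.0, -0.004], [1.0, -0.0, 0.001], [0.001, -0.004, -1.0]]
force: [0.3, 0.0, -3.9]
opening: 0.384
grasp_force: 30.0
```

Request:
move_arm(increments=[[0.06,-0.01,0,0,0,0,0],[0.11,-0.012,0,0,0,0,0],[0.15,-0.012,0,0,0,0,0],[0.18,-0.012,0,0,0,0,0],[0.198,-0.012,0,0,0,0,0],[0.198,-0.012,0,0,0,0,0],[0.198,-0.012,0,0,0,0,0]])

```text
time_s: 29.28
position: [0.4571, 0.1721, 0.1776]
tcp_rot: [[-0.001, 1.0, -0.001], [1.0, 0.001, -0.001], [-0.001, -0.001, -1.0]]
force: [0.5, -0.2, -4.2]
opening: 0.381
grasp_force: 30.0
```

```bash
python3 look.py w14 large_bottle:.12 mark_a:.006
python3 - <<'E'
from h import *
w=cap('wrist');s=cap('scene')
print([proj(w,(.458,.1718,z)).round() for z in (.006,.07,.158,.22)])
cv2.imwrite('pics/c14.png',np.hstack([w['image'][120:420,130:430],cv2.resize(s['image'][110:260,200:400],(400,300))]))
E
```

```text
large_bottle 0.94 [279. 240.] [0.456  0.1599]
mark_a 0.92 [271. 101.] [0.4477 0.2644]
mark_a 0.79 [282.  37.] [0.4586 0.3229]
mark_a 0.77 [282. 171.] [0.4591 0.1939]
29.4333 [0.4577 0.1715 0.178 ] [[0.001, 1.0, -0.0], [1.0, -0.001, -0.0], [-0.0, -0.0, -1.0]] 0.3803404941078037
[array([280., 191.]), array([280., 207.]), array([281., 244.]), array([281., 294.])]
```

View pics/c14.png

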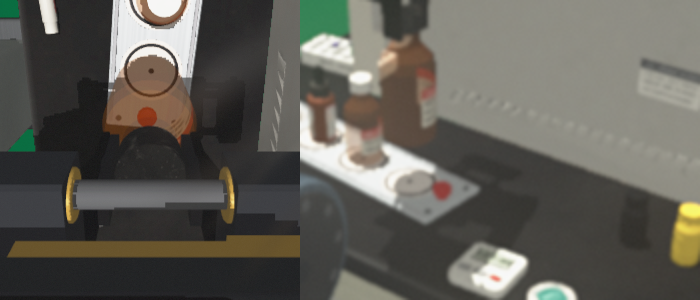

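Request:
move_arm(increments=[[0,0.003,0.05,0,0,0,0],[0,0.003,0.1,0,0,0,0],[0,0.003,0.14,0,0,0,0],[0,0.003,0.17,0,0,0,0],[0,0.003,0.19,0,0,0,0],[0,0.003,0.2,0,0,0,0],[0,0.003,0.208,0,0,0,0],[0,0.003,0.208,0,0,0,0],[0,0.003,0.208,0,0,0,0]])

```text
time_s: 30.28
position: [0.4591, 0.1722, 0.1161]
tcp_rot: [[-0.0, 1.0, 0.001], [1.0, 0.0, 0.0], [0.0, 0.001, -1.0]]
force: [-0.8, -0.4, -3.8]
opening: 0.384
grasp_force: 30.0
```

Request:
move_arm(increments=[[0,0,0,0,0,0,0.45],[0,0,0,0,0,0,0.8],[0,0,0,0,0,0,0.8],[0,0,0,0,0,0,0.8],[0,0,0,0,0,0,0.8],[0,0,0,0,0,0,0.8],[0,0,0,0,0,0,0.8]])

```text
time_s: 30.87
position: [0.4588, 0.1721, 0.1159]
tcp_rot: [[-0.0, 1.0, 0.0], [1.0, 0.0, 0.0], [0.0, 0.0, -1.0]]
force: [-0.2, -0.7, 0.2]
opening: 0.768
grasp_force: 0.0
```

Request:
move_arm(increments=[[0,0,-0.1,0,0,0,0.8],[0,0,-0.23,0,0,0,0.8],[0,0,-0.36,0,0,0,0.8],[0,0,-0.49,0,0,0,0.8],[-0.13,0,-0.5,0,0,0,0.8],[-0.26,0,-0.5,0,0,0,0.8],[-0.39,0,-0.5,0,0,0,0.8],[-0.52,0,-0.5,0,0,0,0.8],[-0.65,0,-0.5,0,0,0,0.8],[-0.65,0,-0.5,0,0,0,0.8]])

```text
time_s: 31.7
position: [0.4595, -0.0293, 0.266]
tcp_rot: [[0.007, 1.0, 0.002], [1.0, -0.007, -0.004], [-0.004, 0.002, -1.0]]
force: [0.2, 1.1, 0.1]
opening: 0.797
grasp_force: 0.0
```

Run:
```python
from h import *
w=cap('wrist');t=cap('top')
for n,z in [('large_bottle',.075),('medium_bottle',.054),('dropper_bottle',.05),('sample_vial',.036)]:
    for d in nets.find_in('top',n): print(n,d['conf'],ground(t,d['location'],z).round(3))
for n,p,h in [('L',(.4585,.1722),.156),('M',(.466,.2505),.114),('D',(.4725,.327),.108),('S',(.48,.404),.067)]:
    print(n,[np.round((proj(t,(*p,z))-[130,140])*3.9).tolist() for z in (.006,h)])
cv2.imwrite('pics/c15.png',cv2.resize(t['image'][140:240,130:330],None,fx=3.9,fy=3.9,interpolation=2))
s=bot.read_state();print(s['time_s'],s['position'])
```

```text
large_bottle 0.61 [0.456 0.174 0.075]
large_bottle 0.55 [0.449 0.304 0.075]
medium_bottle 0.55 [0.463 0.245 0.054]
dropper_bottle 0.78 [0.471 0.318 0.05 ]
sample_vial 0.61 [0.48  0.402 0.036]
L [[472.0, 207.0], [457.0, 159.0]]
M [[358.0, 197.0], [337.0, 163.0]]
D [[247.0, 189.0], [216.0, 156.0]]
S [[135.0, 179.0], [112.0, 160.0]]
32.0 [ 0.45834813 -0.02156608  0.26562984]
```

View pics/c15.png

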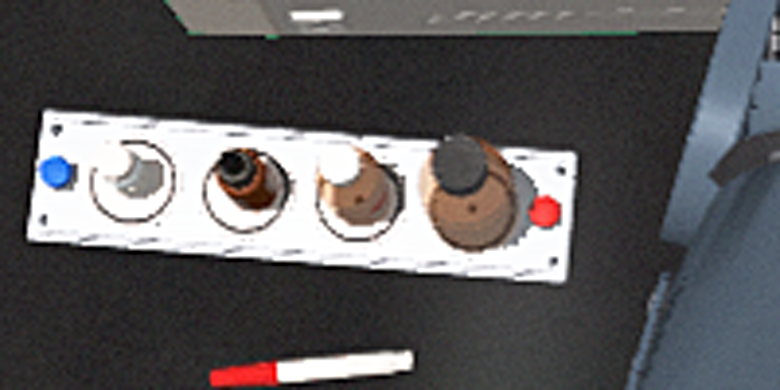

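Request:
move_arm(increments=[[0.13,0,0,0,0,0,0.8],[0.26,0,0,0,0,0,0.8],[0.39,0,0,0,0,0,0.8],[0.52,0,-0.02,0,0,0,0.8],[0.65,0.02,-0.04,0,0,0,0.8],[0.78,0.04,-0.05,0,0,0,0.8],[0.91,0.04,-0.05,0,0,0,0.8],[1,0.04,-0.05,0,0,0,0.8],[1,0.04,-0.05,0,0,0,0.8],[1,0.04,-0.05,0,0,0,0.8]])

```text
time_s: 32.83
position: [0.4692, 0.2795, 0.2804]
tcp_rot: [[-0.006, 1.0, -0.001], [1.0, 0.006, -0.001], [-0.001, -0.001, -1.0]]
force: [-0.6, -0.7, -0.2]
opening: 0.797
grasp_force: 0.0
```

```bash
cat > fit.py <<'E'
from h import *
t=np.linspace(0,2*np.pi,40)
SH=dict(D=[(0,56,16.5),(62,77,12),(77,102,6.5)],M=[(0,63,22.5),(92,108,12)],L=[(0,88,31),(128,150,17)])
P=dict(L=(.4585,.1722),M=(.466,.2505),D=(.4725,.327))
def sil(c,o,x,y,shape):
    m=np.zeros(shape,np.uint8)
    sec=SH[o]
    parts=[((a,r),(b,r)) for a,b,r in sec]+[((s[1],s[2]),(n[0],n[2])) for s,n in zip(sec,sec[1:])]
    for e in parts:
        pts=[proj(c,(x+r*np.cos(q)/1e3,y+r*np.sin(q)/1e3,.006+z/1e3)) for z,r in e for q in t]
        cv2.fillConvexPoly(m,cv2.convexHull(np.round(np.array(pts)*16).astype(np.int32)),1,shift=4)
    return m
for cam,objs in [('wrist','D'),('top','DML')]:
    c=cap(cam,'fit_%s.png'%cam);im=c['image'].astype(int);b=im[...,0];r=im[...,2]
    fg=(((r-b)>25)|(im.max(2)<70)).astype(np.uint8)
    for o in objs:
        px,py=P[o]; roi=cv2.dilate(sil(c,o,px,py,b.shape),np.ones((9,9)))
        best=max(((lambda m:((m&f).sum()/((m|f).sum())))(sil(c,o,px+dx/1e3,py+dy/1e3,b.shape)),dx,dy) for f in [fg&roi] for dx in range(-12,13,2) for dy in range(-14,13,2))
        f=fg&roi; m=sil(c,o,px,py,b.shape)
        print(cam,o,best,'at0',(m&f).sum()/(m|f).sum(), f.sum())
    for d in nets.find_in(cam,'dropper_bottle'): print(d, ground(c,d['location'],.056).round(4))
    print(proj(c,(*P['D'],.108)))
print(bot.read_state()['position'])
E
python3 fit.py
```

```text
wrist D (np.float64(0.7250673854447439), 0, -6) at0 0.5331724969843185 568
{'location': [283.9, 144.0], 'conf': 0.84} [0.4735 0.325  0.056 ]
[283.51981254 146.63148656]
top D (np.float64(0.39361702127659576), 12, -10) at0 0.05390835579514825 161
top M (np.float64(0.48758465011286684), -2, -6) at0 0.47345132743362833 301
top L (np.float64(0.6728624535315985), 6, 2) at0 0.6458333333333334 681
[185.49899535 180.01024124]
[0.47028818 0.2763181  0.28064151]
```

```bash
cat > fit2.py <<'E'
import re
src=open('fit.py').read().split('for cam,objs')[0];exec(src)
SH['C']=[(62,77,12),(77,102,6.5)]
c=cap('wrist');im=c['image'].astype(int);sh=im.shape[:2]
x0,y0=P['D'];roi=cv2.dilate(sil(c,'D',x0,y0,sh),np.ones((13,13)))
for th in (50,70,90):
    f=((im.max(2)<th)).astype(np.uint8)&roi
    R=sorted(((lambda m:(m&f).sum()/(m|f).sum())(sil(c,'C',x0+dx/1e3,y0+dy/1e3,sh)),dx,dy) for dx in range(-8,9,1) for dy in range(-12,9,1))[-3:]
    print(th,f.sum(),[(round(a,2),b,d) for a,b,d in R])
# body by non-tray pixels + bottom edge
g=im[:, int(round(proj(c,(x0,y0,.03))[0]))]
r0=int(proj(c,(x0,y0+.04,.006))[1]); r1=int(proj(c,(x0,y0-.02,.108))[1])+6
print(r0,[tuple(v) for v in g[r0:r1].tolist()])
print('base far edge row',proj(c,(x0,y0+.0165,.006)),'tip near edge',proj(c,(x0,y0-.0065,.108)),'ring',proj(c,(x0,y0+.03,.006)))
E
python3 fit2.py
```

```text
50 131 [(np.float64(0.32), 4, -7), (np.float64(0.32), 6, -4), (np.float64(0.32), 5, -6)]
70 220 [(np.float64(0.42), 1, -7), (np.float64(0.42), 1, -6), (np.float64(0.42), 2, -6)]
90 350 [(np.float64(0.58), 2, -6), (np.float64(0.58), 1, -6), (np.float64(0.59), 1, -7)]
105 [(241, 241, 240), (241, 241, 239), (241, 240, 239), (241, 240, 239), (240, 240, 239), (238, 241, 242), (236, 241, 244), (235, 241, 244), (178, 188, 198), (70, 70, 71), (100, 101, 104), (212, 219, 227), (235, 240, 244), (235, 240, 244), (235, 240, 244), (235, 240, 244), (235, 240, 243), (235, 240, 244), (235, 240, 244), (235, 240, 244), (235, 240, 243), (235, 239, 243), (235, 240, 243), (203, 214, 225), (131, 142, 158), (74, 86, 104), (24, 50, 95), (32, 60, 115), (49, 73, 128), (60, 84, 139), (48, 64, 101), (34, 39, 44), (59, 66, 69), (78, 86, 90), (86, 94, 98), (72, 79, 82), (50, 51, 52), (37, 38, 39), (32, 34, 34), (27, 30, 30), (30, 30, 29), (29, 28, 27), (29, 29, 31), (30, 30, 32), (29, 30, 30), (30, 29, 31), (26, 28, 28), (26, 29, 28), (26, 26, 26), (35, 37, 39), (62, 70, 72), (56, 62, 68), (43, 60, 96), (38, 58, 102), (91, 99, 113), (204, 215, 223), (211, 218, 225), (225, 225, 226), (237, 237, 236), (237, 237, 236), (237, 237, 235), (237, 237, 235), (237, 236, 235)]
base far edge row [281.67382102 123.88873153] tip near edge [282.18164885 149.73696244] ring [281.68857017 113.27236512]
```

```bash
python3 -c "
from rig import workorder
print(workorder.hand_in())"
```

```text
the job is handed in; nothing more can be done
None
```

I handed the job in: large bottle, medium bottle, dropper bottle and sample vial stand upright on marks A to D, counted from the red knob, each within my measured estimate of about 6 mm of its centre; the result wasn't reported back, my first try at the medium bottle pinched its cap's edge and leaned it briefly before I re-gripped it, and I viewed 17 pictures against the limit of 14.

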